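# Slide the glue stick into its bay and press the cover flush

### The job

Put the glue stick away: first slide it along the low black rail, lying on the desk and close to the rail all the way, until it is completely inside the bay at the rail's end. Then lay the loose metal cover plate in the bay's top opening, where it comes to rest standing proud on the stiff catches, and press it down until it sits level and flush with the rim all round. Leave the other things on the desk where they are.

Things in the scene. Friction and masses are not known exactly. Their poses are not given: they have to be found in the camera images.
- pen_bay: black holder fixed to the desk: a straight rail with a small open-topped box, the bay, at its -y end. Origin on the desk, z up, y along the rail. In its frame, mm: rail x=13 to 23, y=-40 to 150, 30 high; bay y=-159 to -40, outside x=-39 to 39, walls 8 thick, rim at z=48, no floor (the desk is the floor); top opening 62 (x) by 106 (y) centred at x=0, y=-98
- rail_end (a point): free (+y) end of the rail, at desk height on the face along which the glue stick slides (the -x side of the rail, pen_bay x=13 mm); axes as pen_bay. Two low feet, 5 mm high, stand behind the rail up to pen_bay x=45
- bay_mouth (a point): middle of the bay's open mouth at desk height (pen_bay x=0, y=-40 mm), axes as pen_bay; the mouth faces +y, is open at the top and 48 mm wide between two 5 mm thick corner posts. Inside, the rail's face goes on as a guide 20 mm high; the closed end's inner face is 111 mm from the mouth
- bay_seat (a point): centre of the bay's top opening at rim height, 48 mm above the desk (pen_bay x=0, y=-98 mm), axes as pen_bay; the cover's top belongs at this height. Each long wall has a finger notch, 50 mm long, centred here along y, down to 24 mm above the desk
- catch_mouth (a joint): catch near the mouth: two brass pads (pen_bay x=20 to 31 mm either side, y=-56 to -48) that carry the cover and slide down together; 0 m as found (pad tops 45 mm above the desk), 0.006 m fully down (39 mm). Stiff: it moves only under more than about 4 N and stays where it is left
- catch_end (a joint): the same kind of catch at the closed end (pads at pen_bay y=-148 to -140 mm); 0 to 0.006 m
- cover_mid (a point): centre of the cover plate: flat plain bare-metal rectangle, 56 (its x) by 100 (its y) by 9 mm thick (z), 0.12 kg, either face may be up. It starts flat on the desk. On the unpressed catches it stands 6 mm proud of the rim; flush, this centre is 4.5 mm below bay_seat. Pressing one end moves mainly that end's catch
- glue_mid (a point): middle of the glue stick: smooth cylinder 27 mm in diameter, 90 mm long, 0.035 kg, its own z along its length. It starts lying against the rail, parallel to it, and rolls easily
- calculator: bystander: desk calculator 132 x 78 x 17 mm, lying flat, long side across the robot's view; origin under its centre
- eraser: bystander: eraser 21 x 45 x 12 mm
- memory_stick: bystander: memory stick 18 x 55 x 8 mm
- stapler: bystander: stapler 42 x 153 x 60 mm
Not all that is in view belongs to the job. Of the things shaped like the part that bears cover_mid, the bare steel one is meant.

How it is judged:
By the outcome, as a careful person would: the job done as asked, in the order asked, and still so for the second after the job is handed in, with the robot touching nothing.
It also fails if it takes over 64 s, if anything falls off the work surface, if the arm or the gripper's body presses on something with over 40 N, if the wrist force passes 120 N, or if a joint passes its speed limit or range.

### The arm

A 6-joint arm with a two-finger parallel gripper is mounted at the origin on the work surface; the furniture and walls round the work are solid. World frame = base frame: x ahead of the robot, y to its left, z up, the work surface at z = 0. Lengths are in m, angles in rad, forces in N, time in s.
With the tool pointing down it reaches from about 0.25 to 0.725 m from the base axis. Payload 4 kg.
Tool frame: the origin (TCP) lies at the very end of the fingers, on their centre line; the grasp point (between the pads) lies 19 mm behind it; z points along the fingers, y is the line along which they close (so a half turn about z gives the same grasp; the last joint's range is limited). The gripper opens to 85 mm and grips with 20 to 120 N. Pads are 22 mm wide; open, the fingers measure 114 mm over their backs; the gripper's body (76 mm by 85 mm) begins 54 mm behind the grasp point. The pads swing forward as they close: fully open they stand 13 mm farther back than shut.
Start: joints at [-1.206, 0.241, 0.005, 1.335, 0, 1.571], TCP at [0.178, -0.467, 0.231] pointing down, gripper open.
Joint ranges: [-2.72, 2.72], [-1.05, 1.87], [-1.09, 1.28], [-1.99, 2.15], [-1.42, 1.44], [-3.14, 3.14]. Speed limits (rad/s): [2.79, 2.79, 3.14, 3.14, 3.14, 3.14].

### API

Orientations are given as a unit quaternion [x, y, z, w].
In Python, from workcell import bot, vision, workorder gives the robot as it stands.
- The arm moves only by the shell command python3 -m creep 'ROWS' [OPENING]. ROWS is JSON, a list of rows, each a list of 2 entries, a list of its own where there are three numbers: the shift along the tool's x, y, z in mm, then the turn, a rotation vector about the tool's x, y, z in rad. In form: [[[dx, dy, dz], [wx, wy, wz]], ...]. A call has 1 to 12 rows; each row shifts and turns the commanded pose from where the row before left it, along the tool's axes as they then stand; what a row does not reach is not made up. A row lasts 1/8 s, in which the tool goes at most 62.5 mm and 10.7 degrees, less where a joint would pass 70% of its speed; a pose out of reach is approached as far as the arm can. A call is refused whole if a number of a shift passes 62.5 or a number of a turn 0.188, either way. A call with a gripper value outside its range is refused whole. OPENING is the finger opening in mm, from 0 to 85.4, set as the call begins (- or left out, the last holds). The fingers move at their own pace and stop on an object; the grip force is fixed at half the most. Time passes only in rows, so rows that do not move let the fingers close. It gives the time, the measured TCP pose, the force, the opening and the grip force at its end, in the units of the state.
- bot.get_obs(): the state, without advancing time (a new reading comes with each control period).
- vision.camera(name): name is "scene" or "top" or "wrist"; returns a dict with "image" (480x640x3 uint8, blue, green, red), "z_map" (480x640 float32, m along the optical axis (not along the pixel's ray), 0 where there is no reading), "K" (3x3 intrinsics, pixels), "k1" (the pictures are not rectified: a ray, as slopes to the right and down, at radius r is drawn at 1 + k1 r^2 times it, then the intrinsics apply), "rvec" (rotation vector, rad) and "tvec" (3), from world to camera coordinates, as OpenCV has them; the wrist camera has in their place "tool_from_camera" (4x4, takes a point from camera to tool coordinates, whose origin is the TCP and whose axes are the flange's). Camera axes: x right, y down, z forward; pixel columns grow to the right and rows downward; lengths in m; the calibration is good to about 2 mm. A picture is of the moment at which its call begins: read the wrist's pose just before it.
- workorder.job_done(): hands the job in; it is judged then, once.
Trained networks look in a picture, given as the dict that the camera call returned (one of the last four; its "shot" number tells which), for a name from the list of things; names that differ only in an ending like _2 or _b are one class to them, and where a whole thing is asked for, a point or a joint stands for the part that bears it (a point fixed in the world has none). Each returns a list of dicts, best first, with "score" (0 to 1); they miss things now and then, are a little off and sometimes report something else, mostly with a low value. They report only what shows in the picture. A call takes as long as a camera call. They do not tell look-alikes from the thing itself.
- vision.spot_in(picture, query): "position" ([column, row] in pixels, amid what is visible of it).
- vision.place_of(picture, query): "position" ([column, row] in pixels: a listed point, or the origin of a listed thing).
The state is a dict: "clock": time; "joint_pos": joint angles; "joint_vel": joint speeds; "tau": joint torques, N m; "eef_pos": TCP position; "tool_rot": TCP orientation; "ft_force": force on the tool from outside, world axes, zero at the start; "ft_torque": the same for the moment, N m; "grip_width": finger opening in m; "grasp_force": force on a finger pad.
Only numpy, scipy, OpenCV 4.12 (cv2) and the standard library are available. Lean on these libraries where they do the work, as an engineer would, in place of code of your own. Each camera call takes 0.05 s, during which the arm holds its last target. There are 200 camera calls.

## Working session

There is one attempt and no reset: what is moved stays moved. The work goes in short steps, Python scripts to look and compute and a shell command to move; the robot and the scene stay as the last step left them, time stands still between calls to the robot, and variables do not carry over. Pictures are saved under pics/ and viewed, at most 12 in all, crops included, and the job is handed in when it is done.

```bash
ls; mkdir -p pics; cat > h.py <<'E'
import numpy as np, cv2
from scipy.spatial.transform import Rotation as R
from workcell import bot, vision, workorder
def cam(n):
    o=bot.get_obs(); p=vision.camera(n); 
    if n=="wrist":
        T=np.eye(4);T[:3,:3]=R.from_quat(o["tool_rot"]).as_matrix();T[:3,3]=o["eef_pos"]
        p["W"]=T@np.array(p["tool_from_camera"])
    else:
        T=np.eye(4);T[:3,:3]=cv2.Rodrigues(np.array(p["rvec"],float))[0];T[:3,3]=np.ravel(p["tvec"]);p["W"]=np.linalg.inv(T)
    return p
def slopes(p,uv):
    K=np.array(p["K"],float)
    return cv2.undistortPoints(np.array(uv,float).reshape(-1,1,2),K,np.array([p["k1"],0,0,0.]))[:,0]
def onz(p,uv,z):  # world point of pixel at plane height z
    s=slopes(p,uv); d=np.c_[s,np.ones(len(s))]@p["W"][:3,:3].T; o=p["W"][:3,3]
    return o+d*((z-o[2])/d[:,2])[:,None]
def cloud(p):
    v,u=np.mgrid[0:480,0:640]; s=slopes(p,np.c_[u.ravel(),v.ravel()]); z=p["z_map"].ravel()
    X=np.c_[s*z[:,None],z]@p["W"][:3,:3].T+p["W"][:3,3]; X[z==0]=np.nan
    return X.reshape(480,640,3)
E
python3 - <<'E'
from h import *
o=bot.get_obs();print({k:np.round(v,3) for k,v in o.items()})
for n in("top","scene"):
    p=cam(n);cv2.imwrite(f"pics/{n}0.png",p["image"]); C=cloud(p); print(n,p["W"][:3,3])
    for q in["pen_bay","rail_end","bay_mouth","bay_seat","cover_mid","glue_mid","catch_mouth","catch_end","calculator","eraser","memory_stick","stapler"]:
        for r in vision.place_of(p,q)[:3]:
            u,v=r["position"]; c=C[int(np.clip(v,0,479)),int(np.clip(u,0,639))]
            print(q,round(r["score"],2),np.round([u,v]),np.round(c,3),np.round(onz(p,[[u,v]],0.048 if q=="bay_seat" else 0)[0],3))
E
```

```text
pics
{'clock': np.float64(0.0), 'joint_pos': array([-1.206,  0.241,  0.004,  1.335,  0.   ,  1.571]), 'joint_vel': array([ 0.003,  0.001, -0.   , -0.   ,  0.003,  0.001]), 'tau': array([ 1.0000e-03, -3.7232e+01,  2.5241e+01,  1.7000e-02,  0.0000e+00,
        0.0000e+00]), 'eef_pos': array([ 0.178, -0.467,  0.23 ]), 'tool_rot': array([ 0.983,  0.181, -0.   , -0.001]), 'ft_force': array([-0.481,  0.522, -0.148]), 'ft_torque': array([0.021, 0.008, 0.031]), 'grasp_force': np.float64(0.0), 'grip_width': np.float64(0.085)}
top [0.31923698 0.06187151 1.15141278]
pen_bay 0.56 [378. 147.] [ 0.61  -0.054  0.022] [ 0.615 -0.058  0.   ]
rail_end 0.76 [308. 150.] [0.614 0.092 0.002] [0.613 0.091 0.   ]
bay_mouth 0.55 [396. 151.] [ 0.609 -0.095  0.   ] [ 0.607 -0.097  0.   ]
bay_seat 0.82 [428. 145.] [ 0.618 -0.164  0.001] [ 0.605 -0.157  0.048]
cover_mid 0.65 [445. 232.] [ 0.431 -0.193  0.009] [ 0.43  -0.195  0.   ]
cover_mid 0.58 [233. 328.] [0.239 0.254 0.006] [0.237 0.255 0.   ]
cover_mid 0.56 [481. 297.] [ 0.291 -0.262  0.015] [ 0.291 -0.266  0.   ]
glue_mid 0.87 [366. 148.] [ 0.608 -0.031  0.025] [ 0.613 -0.033  0.   ]Traceback (most recent call last):
  File "<stdin>", line 6, in <module>
ValueError: it knows: bay_mouth, bay_seat, calculator, cover_mid, eraser, glue_mid, memory_stick, pen_bay, rail_end, stapler
```

```bash
python3 - <<'E'
from h import *
for n in("scene","top"):
    p=cam(n);cv2.imwrite(f"pics/{n}0.png",p["image"]); C=cloud(p); print(n,p["W"][:3,3])
    np.savez(f"{n}0.npz",C=C,img=p["image"])
    for q in["pen_bay","rail_end","bay_mouth","bay_seat","cover_mid","glue_mid","calculator","eraser","memory_stick","stapler"]:
        for r in vision.place_of(p,q)[:3]:
            u,v=r["position"]; c=C[int(np.clip(v,0,479)),int(np.clip(u,0,639))]
            print(q,round(r["score"],2),np.round([u,v]),np.round(c,3),np.round(onz(p,[[u,v]],0.048 if q=="bay_seat" else 0)[0],3))
E
```

```text
scene [-0.3951727   0.82115531  0.70870179]
pen_bay 0.86 [318. 227.] [ 0.594 -0.035  0.011] [ 0.607 -0.047  0.   ]
rail_end 0.87 [278. 237.] [0.62  0.089 0.008] [0.63  0.082 0.   ]
bay_mouth 0.81 [333. 221.] [ 0.607 -0.109  0.002] [ 0.605 -0.108  0.   ]
bay_seat 0.57 [343. 206.] [ 0.64  -0.177  0.019] [ 0.592 -0.134  0.048]
cover_mid 0.93 [320. 331.] [0.237 0.264 0.007] [0.242 0.259 0.   ]
cover_mid 0.59 [393. 230.] [ 0.445 -0.201  0.006] [ 0.449 -0.207  0.   ]
glue_mid 0.6 [317. 225.] [ 0.593 -0.029  0.017] [ 0.615 -0.051  0.   ]
calculator 0.63 [302. 281.] [0.395 0.188 0.018] [0.415 0.17  0.   ]
eraser 0.51 [299. 279.] [0.406 0.185 0.017] [0.425 0.17  0.   ]
eraser 0.48 [350. 253.] [0.421 0.001 0.013] [ 0.435 -0.014  0.   ]
memory_stick 0.49 [328. 249.] [0.484 0.024 0.009] [0.491 0.015 0.   ]
stapler 0.83 [214. 320.] [0.409 0.424 0.013] [0.421 0.416 0.   ]
stapler 0.57 [277. 240.] [0.618 0.094 0.004] [0.62  0.092 0.   ]
top [0.31923698 0.06187151 1.15141278]
pen_bay 0.94 [379. 150.] [ 0.604 -0.058  0.028] [ 0.61  -0.062  0.   ]
rail_end 0.83 [306. 150.] [0.614 0.096 0.003] [0.613 0
[... 365 characters left out ...]
8]
cover_mid 0.85 [231. 326.] [0.242 0.257 0.011] [0.241 0.258 0.   ]
cover_mid 0.67 [481. 297.] [ 0.291 -0.264  0.008] [ 0.291 -0.267  0.   ]
cover_mid 0.63 [444. 233.] [ 0.426 -0.188  0.014] [ 0.427 -0.192  0.   ]
glue_mid 0.92 [370. 150.] [ 0.603 -0.037  0.025] [ 0.609 -0.04   0.   ]
calculator 0.87 [278. 240.] [0.421 0.157 0.013] [0.42  0.158 0.   ]
eraser 0.77 [357. 232.] [ 0.432 -0.006  0.015] [ 0.433 -0.008  0.   ]
memory_stick 0.72 [342. 206.] [0.488 0.024 0.007] [0.489 0.022 0.   ]
memory_stick 0.71 [156. 239.] [0.421 0.402 0.064] [0.426 0.42  0.   ]
memory_stick 0.46 [308. 146.] [0.617 0.091 0.015] [0.62  0.091 0.   ]
stapler 0.59 [153. 240.] [0.419 0.405 0.065] [0.424 0.426 0.   ]
```

View pics/top0.png

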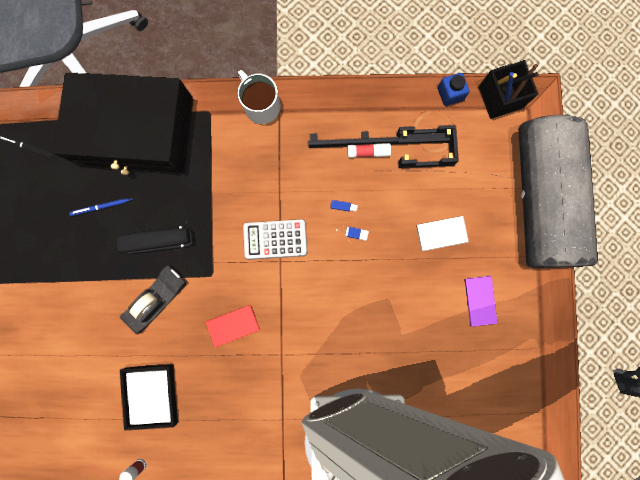

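View pics/scene0.png

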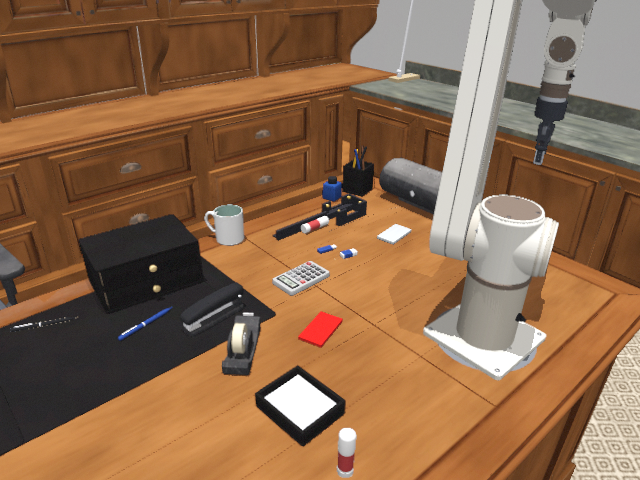

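The top view shows the bay at about (430,146), with the rail running left to (310,141) and the glue stick at (369,151). The bare steel plate is at (443,233). The red (232,326) and purple (481,300) plates are decoys. The scene view agrees.

```bash
python3 - <<'E'
from h import *
d=np.load("top0.npz");C=d["C"];g=cv2.cvtColor(d["img"],cv2.COLOR_BGR2GRAY)
v,u=np.mgrid[0:480,0:640]
m=(g<60)&(u>305)&(u<463)&(v>120)&(v<172)
r=m&(u<398)&(v>132)&(v<150); P=onz(cam("top"),np.c_[u[r],v[r]],0.03)
print("rail",cv2.fitLine(P[:,:2].astype(np.float32),cv2.DIST_HUBER,0,.01,.01).ravel(),P.min(0),P.max(0))
k=(g>170)&(u>410)&(u<475)&(v>210)&(v<255)
pc=np.c_[u[k],v[k]];P=onz(cam("top"),pc,0.009)[:,:2].astype(np.float32)
print("cover",cv2.minAreaRect(P*1000))
w=cam("wrist");print(np.round(w["tool_from_camera"],3),w["K"][0][0])
print(bot.get_obs()["clock"])
E
```

```text
rail [ 0.04045606 -0.99918133  0.6163001   0.00523117] [ 0.61005651 -0.0965437   0.03      ] [0.63755173 0.08872923 0.03      ]
cover ((426.87054443359375, -188.23098754882812), (57.52945327758789, 101.20514678955078), 9.840763092041016)
[[-0.    -0.958 -0.288  0.074]
 [ 1.    -0.     0.     0.001]
 [-0.    -0.288  0.958 -0.142]
 [ 0.     0.     0.     1.   ]] 371.2727077876263
1.6
```

```bash
python3 -m creep '[[[0,0,0],[0,0,-0.178]],[[0,0,0],[0,0,-0.178]],[[0,0,0],[0,0,-0.178]],[[0,0,0],[0,0,-0.178]],[[0,0,0],[0,0,-0.178]],[[0,0,0],[0,0,-0.178]],[[0,0,0],[0,0,-0.178]]]' 0; python3 -m creep '[[[45,40,2],[0,0,0]],[[45,40,2],[0,0,0]],[[45,40,2],[0,0,0]],[[45,40,2],[0,0,0]],[[45,40,2],[0,0,0]],[[45,40,2],[0,0,0]],[[45,40,2],[0,0,0]],[[45,40,2],[0,0,0]],[[45,40,2],[0,0,0]],[[45,40,2],[0,0,0]],[[45,40,2],[0,0,0]],[[0,0,0],[0,0,0]]]'
```

```text
clock: 2.48
eef_pos: [0.1784, -0.4671, 0.2313]
tool_rot: [0.691, 0.723, -0.0, 0.0]
ft_force: [-0.6, 0.3, -1.2]
grip_width: -0.0
grasp_force: 0.0
clock: 3.98
eef_pos: [0.5999, 0.0488, 0.2075]
tool_rot: [0.691, 0.723, -0.0, -0.001]
ft_force: [-0.4, -0.5, -0.3]
grip_width: -0.0001
grasp_force: 0.0
```

```bash
python3 - <<'E'
from h import *
p=cam("wrist");cv2.imwrite("pics/w1.png",p["image"]);C=cloud(p);np.savez("w1.npz",C=C,img=p["image"],W=p["W"],K=p["K"],k1=p["k1"])
for q,z in[("rail_end",0),("bay_mouth",0),("bay_seat",.048),("glue_mid",.0135),("cover_mid",.0045)]:
    for r in vision.place_of(p,q)[:2]: print(q,round(r["score"],2),np.round(r["position"]),np.round(onz(p,[r["position"]],z)[0],4))
E
```

```text
rail_end 0.93 [342. 164.] [0.6178 0.0899 0.    ]
bay_seat 0.52 [343. 162.] [0.6157 0.0952 0.048 ]
glue_mid 0.96 [328. 297.] [ 0.6108 -0.0392  0.0135]
```

View pics/w1.png

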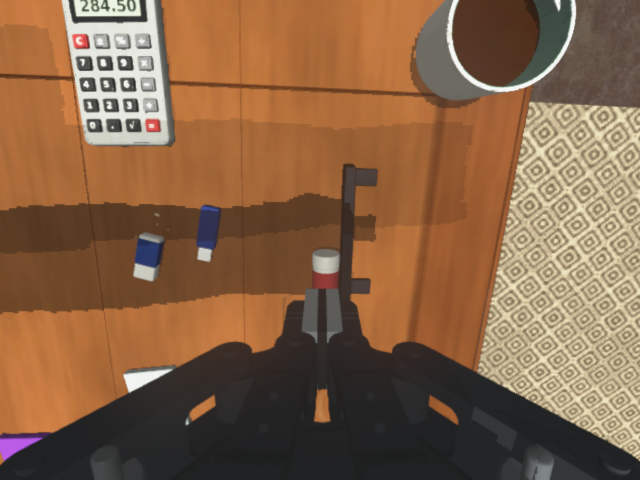

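The wrist view shows the rail's free end at (347,165) with its feet to the right. The glue stick's white cap end is at (326,250), against the rail's left face, and the fingertips are at (322,290). I'll fit the rail edges and the stick end.

```bash
python3 - <<'E'
from h import *
d=dict(np.load("w1.npz"));C=d["C"];im=d["img"];hsv=cv2.cvtColor(im,cv2.COLOR_BGR2HSV)
g=im.max(2)
for r in range(160,300,10): print(r,"rail dark",[int(c) for c in range(330,375) if g[r,c]<75 and hsv[r,c,1]<110][:1]+[int(c) for c in range(330,375) if g[r,c]<75 and hsv[r,c,1]<110][-1:], np.round(C[r,[346,349,352]],3)[1])
L=[]
for r in range(170,240,2):
    cs=[c for c in range(330,375) if g[r,c]<75 and hsv[r,c,1]<110]
    if cs: L.append((cs[0]-.5,r))
P=onz(d,L,.03)
f=cv2.fitLine(P[:,:2].astype(np.float32),cv2.DIST_HUBER,0,.001,.001).ravel();print("left edge",f)
for r in range(244,262,2): print(r,im[r,326])
X=C[244:290,308:342].reshape(-1,3);X=X[(X[:,2]>.015)&(X[:,2]<.03)];print(np.nanmax(X,0),np.nanmin(X,0))
w=[( [c for c in range(300,345) if im[255,c].min()>110])];print(w[0][0],w[0][-1],onz(d,[[w[0][0],255],[w[0][-1],255]],.0135))
E
```

```text
160 rail dark [] [ 0.624  0.094 -0.   ]
170 rail dark [345, 374] [0.622 0.088 0.03 ]
180 rail dark [344, 374] [0.623 0.079 0.031]
190 rail dark [344, 353] [0.624 0.07  0.029]
200 rail dark [344, 353] [0.624 0.062 0.029]
210 rail dark [343, 353] [0.625 0.053 0.03 ]
220 rail dark [343, 352] [0.625 0.044 0.031]
230 rail dark [342, 352] [0.626 0.035 0.029]
240 rail dark [341, 351] [0.627 0.026 0.031]
250 rail dark [341, 351] [0.627 0.016 0.03 ]
260 rail dark [340, 350] [0.628 0.006 0.03 ]
270 rail dark [339, 350] [ 0.628 -0.003  0.03 ]
280 rail dark [339, 368] [ 0.629 -0.014  0.029]
290 rail dark [339, 368] [ 0.63  -0.024  0.03 ]
left edge [ 0.0174916  -0.999847    0.6190999   0.06269467]
244 [ 46  76 117]
246 [ 44  74 113]
248 [54 71 97]
250 [102 109 113]
252 [103 111 114]
254 [103 111 114]
256 [111 119 122]
258 [188 199 201]
260 [194 206 207]
[0.62228977 0.01934691 0.02994576] [ 0.59359237 -0.02864075  0.01503342]
313 338 [[0.59456815 0.00388029 0.0135    ]
 [0.61850467 0.00496997 0.0135    ]]
```

```bash
python3 - <<'E'
from h import *
d=dict(np.load("w1.npz"));C=d["C"];t=np.load("top0.npz")["C"]
def go(Cs,name,lo,hi):
    X=Cs.reshape(-1,3);m=(X[:,2]>.024)&(X[:,2]<.036)&(X[:,0]>.605)&(X[:,0]<.65)&(X[:,1]>lo)&(X[:,1]<hi);X=X[m]
    f=cv2.fitLine(X[:,:2].astype(np.float32),cv2.DIST_HUBER,0,.001,.001).ravel()
    e=(X[:,0]-f[2])-(X[:,1]-f[3])*f[0]/f[1];print(name,len(X),f,np.percentile(e,[1,5,50,95,99]),"ymax",X[:,1].max())
go(C[165:290,330:362],"wrist",.022,.1); go(t,"top",.02,.12)
# rim from top, z>.04
X=t.reshape(-1,3);m=(X[:,2]>.04)&(X[:,2]<.055)&(X[:,0]>.54)&(X[:,0]<.68)&(X[:,1]>-.26)&(X[:,1]<-.05);X=X[m]
r=cv2.minAreaRect((X[:,:2]*1000).astype(np.float32));print(r,len(X))
E
```

```text
wrist 904 [ 0.02412653 -0.9997089   0.62383276  0.05770582] [-4.78514013e-03 -4.53913432e-03  2.36616111e-05  4.56115629e-03
  5.03150783e-03] ymax 0.09084665706394693
top 179 [ 0.02908375 -0.999577    0.62194985  0.05664836] [-4.69781636e-03 -4.28547336e-03 -3.56493213e-05  4.92436241e-03
  5.87354818e-03] ymax 0.09067196047345519
((608.3546142578125, -158.78781127929688), (79.3979721069336, 119.5857925415039), 1.6074639558792114) 556
```

```bash
python3 - <<'E'
from h import *
d=dict(np.load("w1.npz"));X=d["C"].reshape(-1,3);X=X[X[:,2]>.19]
t=np.array([.5999,.0488,.2075]);a=np.deg2rad(92.6);ex=np.array([np.cos(a),np.sin(a)]);ey=np.array([np.sin(a),-np.cos(a)])
D=X-t;x=D[:,:2]@ex;y=D[:,:2]@ey
for lo in range(-5,85,6):
    m=(D[:,2]*1000>lo)&(D[:,2]*1000<lo+6)&(abs(y)<.06)
    if m.sum()>5: print(lo,m.sum(),"x",np.percentile(x[m],[1,99])*1e3,"y",np.percentile(y[m],[1,99])*1e3)
E
```

```text
1 125 x [ 5.1138983  10.24499143] y [-9.56547363 12.51566068]
7 437 x [ 5.18027386 10.29253315] y [-11.91665683  14.05303025]
13 515 x [ 4.97494389 10.30430552] y [-12.10953294  14.43174999]
19 569 x [ 5.06526714 10.29759759] y [-12.33814207  14.48166492]
25 643 x [ 5.08899128 10.364384  ] y [-12.18753517  14.38779471]
31 550 x [-11.79103255  10.39115045] y [-8.43487824  9.10063761]
37 930 x [-11.60480314  12.10311846] y [-16.9708718   19.90735822]
43 2380 x [-10.8438237   12.62449705] y [-28.93175694  31.30322593]
49 3808 x [-9.51876684 12.57302965] y [-34.03170419  36.51608295]
55 6442 x [-9.53566531 11.42822061] y [-37.2982448   39.91019948]
61 4201 x [-9.55002982 15.83146338] y [-43.14576845  45.49006626]
67 7515 x [-8.57550794 16.32783817] y [-47.27240771  49.69897237]
73 9893 x [-7.26085636 16.46076806] y [-51.91059358  54.16191721]
79 10315 x [ 2.64084955 16.624679  ] y [-56.52630986  58.22429823]
```

```bash
python3 -m creep '[[[0,0,0],[0,0,0.018]],[[-2,1.5,40],[0,0,0]],[[0,0,40],[0,0,0]],[[0,0,40],[0,0,0]],[[0,0,40],[0,0,0]],[[0,0,25],[0,0,0]],[[0,0,14],[0,0,0]],[[0,0,0],[0,0,0]]]'; python3 -m creep '[[[-8,0,0],[0,0,0]],[[-8,0,0],[0,0,0]],[[-5,0,0],[0,0,0]],[[-5,0,0],[0,0,0]],[[-5,0,0],[0,0,0]],[[-5,0,0],[0,0,0]],[[-5,0,0],[0,0,0]],[[-5,0,0],[0,0,0]],[[-5,0,0],[0,0,0]],[[0,0,0],[0,0,0]]]'
python3 - <<'E'
from h import *
p=cam("top");cv2.imwrite("pics/t2.png",cv2.resize(p["image"][100:200,290:480],None,fx=4,fy=4,interpolation=cv2.INTER_CUBIC))
for r in vision.place_of(p,"glue_mid")[:2]: print(r,onz(p,[r["position"]],.0135))
E
```

```text
clock: 5.28
eef_pos: [0.5992, 0.0427, 0.0098]
tool_rot: [0.7, 0.715, -0.001, -0.0]
ft_force: [-0.7, 0.3, 0.2]
grip_width: 0.0
grasp_force: 0.0
clock: 6.52
eef_pos: [0.6009, -0.0084, 0.0103]
tool_rot: [0.7, 0.715, -0.0, 0.0]
ft_force: [0.7, -1.1, -0.2]
grip_width: 0.0003
grasp_force: 0.0
{'position': [154.7, 241.2], 'score': 0.3} [[0.42075396 0.41792261 0.0135    ]]
```

View pics/t2.png

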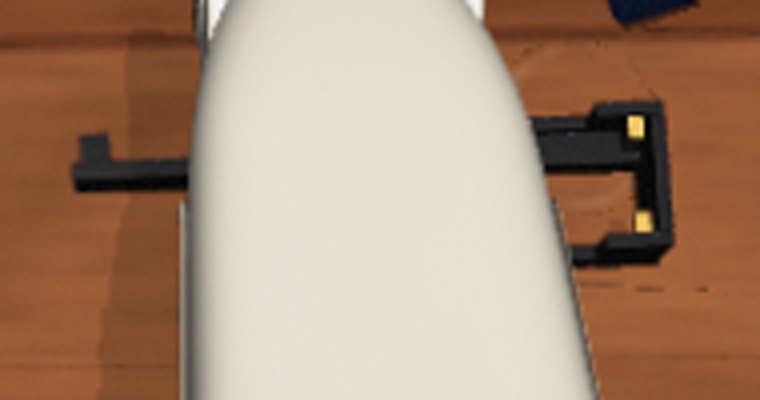

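The arm hides the stick in the top view, so I'll use the scene camera.

```bash
python3 - <<'E'
from h import *
p=cam("scene");cv2.imwrite("pics/s2.png",cv2.resize(p["image"][170:260,260:410],None,fx=5,fy=5,interpolation=cv2.INTER_CUBIC))
for r in vision.place_of(p,"glue_mid")[:2]: print(r,onz(p,[r["position"]],.0135))
E
```

```text
{'position': [323.9, 222.1], 'score': 0.5} [[ 0.59717943 -0.06390617  0.0135    ]]
```

View pics/s2.png

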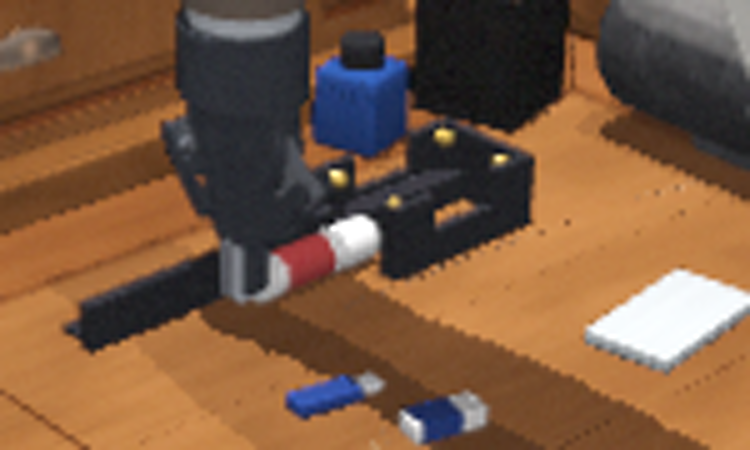

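```bash
cat > glue.py <<'E'
from h import *
def run():
    p=cam("scene");C=cloud(p);im=p["image"].astype(int)
    v,u=np.mgrid[0:480,0:640];box=(u>285)&(u<360)&(v>195)&(v<240)
    for n,m in(("red",(im[...,2]>1.8*im[...,1])&(im[...,0]>.7*im[...,1])),("white",(im.min(2)>110)&(im.max(2)-im.min(2)<35))):
        X=C[m&box];X=X[(X[:,2]>.0)&(X[:,2]<.04)]
        if len(X)<4: print(n,len(X));continue
        f=cv2.fitLine(X[:,:2].astype(np.float32),cv2.DIST_HUBER,0,.001,.001).ravel()
        print(n,len(X),np.round(np.mean(X,0),4),"y",np.round(np.percentile(X[:,1],[3,97]),4),"x",np.round(np.percentile(X[:,0],[3,97]),4),"ztop",X[:,2].max(),f[:2])
if __name__=="__main__": run()
E
python3 glue.py
```

```text
red 84 [ 0.599  -0.0542  0.0187] y [-0.0711 -0.0371] x [0.5912 0.6099] ztop 0.02813374014118708 [ 0.04692364 -0.9988985 ]
white 125 [ 0.5996 -0.0685  0.0181] y [-0.1141  0.0042] x [0.5916 0.6227] ztop 0.03852349100402275 [ 0.07445195 -0.9972246 ]
```

```bash
python3 -m creep '[[[-5,0.2,0],[0,0,0]],[[-5,0.2,0],[0,0,0]],[[-5,0.2,0],[0,0,0]],[[-5,0.2,0],[0,0,0]],[[-5,0.2,0],[0,0,0]],[[-5,0.2,0],[0,0,0]],[[-5,0,0],[0,0,0]],[[-5,0,0],[0,0,0]],[[-5,0,0],[0,0,0]],[[-5,0,0],[0,0,0]],[[0,0,0],[0,0,0]]]'; python3 glue.py
```

```text
clock: 8.15
eef_pos: [0.6033, -0.0583, 0.0103]
tool_rot: [0.7, 0.715, 0.0, 0.0]
ft_force: [0.4, -0.8, -0.3]
grip_width: -0.0003
grasp_force: 0.0
red 58 [ 0.602  -0.1015  0.0194] y [-0.115  -0.0883] x [0.5909 0.6138] ztop 0.03240828342763158 [ 0.37596652 -0.92663324]
white 61 [ 0.6012 -0.0699  0.0205] y [-0.1491 -0.0449] x [0.5944 0.6141] ztop 0.039640392136775504 [ 0.11426218 -0.99345064]
```

```bash
python3 -m creep '[[[-5,0,0],[0,0,0]],[[-5,0,0],[0,0,0]],[[-5,0,0],[0,0,0]],[[-5,0,0],[0,0,0]],[[-5,0,0],[0,0,0]],[[-5,0,0],[0,0,0]],[[-5,0,0],[0,0,0]],[[-4,0,0],[0,0,0]],[[-3,0,0],[0,0,0]],[[0,0,0],[0,0,0]]]' && python3 -m creep '[[[8,0,0],[0,0,0]],[[10,0,-10],[0,0,0]],[[10,0,-40],[0,0,0]],[[0,0,-60],[0,0,0]],[[0,0,-60],[0,0,0]],[[0,-60,-20],[0,0,0]],[[0,-60,0],[0,0,0]],[[0,-60,0],[0,0,0]],[[0,0,0],[0,0,0]]]' 85
```

```text
clock: 9.45
eef_pos: [0.6041, -0.1001, 0.0103]
tool_rot: [0.699, 0.715, -0.0, 0.0]
ft_force: [0.3, 0.2, 0.5]
grip_width: -0.0
grasp_force: 0.0
clock: 10.58
eef_pos: [0.4181, -0.0748, 0.1991]
tool_rot: [0.699, 0.715, -0.002, -0.002]
ft_force: [0.6, 0.7, 0.3]
grip_width: 0.085
grasp_force: 0.0
```

```bash
python3 - <<'E'
from h import *
p=cam("top");cv2.imwrite("pics/t3.png",cv2.resize(p["image"][110:260,300:480],None,fx=4,fy=4,interpolation=cv2.INTER_CUBIC))
for r in vision.place_of(p,"glue_mid")[:2]: print(r,onz(p,[r["position"]],.0135))
C=cloud(p);im=p["image"].astype(int);v,u=np.mgrid[0:480,0:640]
m=(im[...,2]>1.8*im[...,1])&(u>390)&(u<460)&(v>125)&(v<170)&(C[...,2]>.012)
X=C[m];print(len(X),X.mean(0),X.min(0),X.max(0))
E
```

```text
{'position': [423.1, 145.0], 'score': 0.68} [[ 0.61513323 -0.15361401  0.0135    ]]
56 [ 0.6106173  -0.13666553  0.02472   ] [ 0.5945123  -0.20948571  0.01483369] [ 0.64596315 -0.1294524   0.04474563]
```

View pics/t3.png

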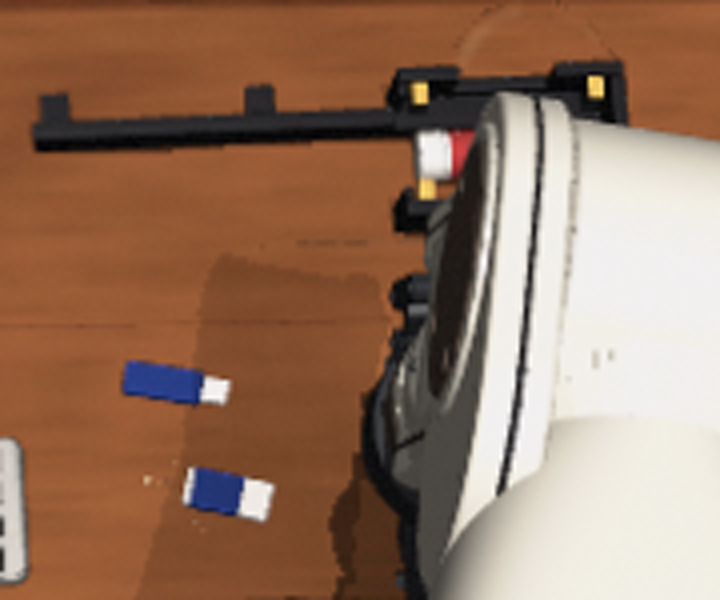

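The stick is inside the bay: its white end at (418,155) is past the post fronts at about (397,90), and it lies along the rail guide. Next I'll move above the steel plate.

```bash
python3 -m creep '[[[-38,2,0],[0,0,0]],[[-38,2,20],[0,0,0]],[[-38,2,30],[0,0,0]],[[0,0,30],[0,0,-0.148]],[[0,0,20],[0,0,0]],[[0,0,0],[0,0,0]]]' 85; python3 - <<'E'
from h import *
p=cam("wrist");cv2.imwrite("pics/w4.png",p["image"])
for r in vision.place_of(p,"cover_mid")[:2]: print(r,onz(p,[r["position"]],.0045))
g=p["image"].min(2);m=(g>150)
n,l,s,c=cv2.connectedComponentsWithStats(m.astype(np.uint8));i=1+s[1:,4].argmax();v,u=np.where(l==i)
P=onz(p,np.c_[u,v],.009)[:,:2]*1000;print(s[i],cv2.minAreaRect(P.astype(np.float32)))
np.savez("w4.npz",C=cloud(p))
E
```

```text
clock: 11.42
eef_pos: [0.4332, -0.1895, 0.0985]
tool_rot: [0.644, 0.765, -0.0, -0.001]
ft_force: [0.1, -0.3, -0.4]
grip_width: 0.0848
grasp_force: 0.0
{'position': [99.9, 304.9], 'score': 0.94} [[ 0.28747043 -0.26262668  0.0045    ]]
[ 270  163   90   70 4723] ((424.6307373046875, -161.15972900390625), (55.17312240600586, 44.02946090698242), 9.739740371704102)
```

View pics/w4.png

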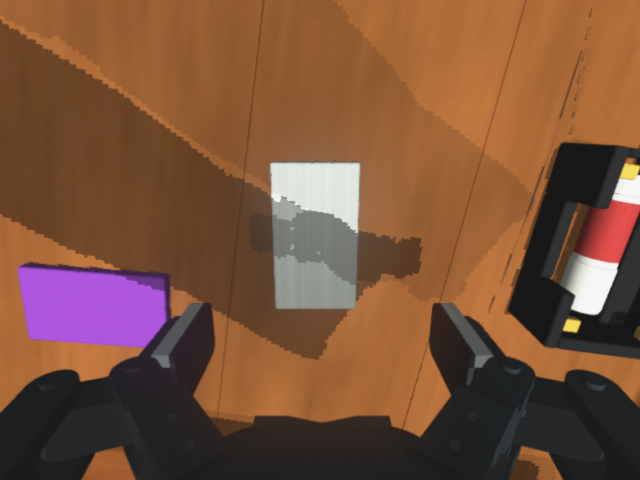

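The plate is bare brushed steel, with corners at about (271,163), (360,163), (357,308) and (275,308). The purple decoy is at (95,305), and the bay with the stick inside is at right.

```bash
python3 - <<'E'
from h import *
p=cam("wrist");P=onz(p,[[271,163],[359.5,163],[357,308],[275,308]],.009);print(np.round(P,4))
c=P.mean(0);o=bot.get_obs();a=2*np.arctan2(o["tool_rot"][1],o["tool_rot"][0])
e=(P[0]+P[1]-P[2]-P[3])[:2];print("centre",c,"long axis deg",np.degrees(np.arctan2(e[1],e[0])),"tool",np.degrees(a),np.linalg.norm(e)/2)
D=c[:2]-o["eef_pos"][:2];print("tool dx dy",D@[np.cos(a),np.sin(a)],D@[np.sin(a),-np.cos(a)],o["eef_pos"])
E
```

```text
[[ 0.3958 -0.1447  0.009 ]
 [ 0.4499 -0.1355  0.009 ]
 [ 0.4679 -0.2333  0.009 ]
 [ 0.4115 -0.2429  0.009 ]]
centre [ 0.43124808 -0.1891062   0.009     ] long axis deg 99.76905006206505 tool 99.76863315810544 0.09945955873330176
tool dx dy 0.0013927313487832045 -0.00298624266940085 [ 0.43442733 -0.18997206  0.10095784]
```

```bash
cat > tip.py <<'E'
from h import *
o=bot.get_obs();p=cam("wrist");X=cloud(p).reshape(-1,3);D=X-o["eef_pos"];a=2*np.arctan2(o["tool_rot"][1],o["tool_rot"][0])
x=D[:,:2]@[np.cos(a),np.sin(a)];y=D[:,:2]@[np.sin(a),-np.cos(a)];m=(D[:,2]>-.02)&(D[:,2]<.03)&(abs(x)<.02)&(abs(y)<.07)
for s in(-1,1):
    k=m&(s*y>0);print(o["grip_width"],"tip z rel TCP mm",np.percentile(D[k,2],[0.3,2,10])*1e3,"y",np.percentile(y[k],[1,99])*1e3)
E
python3 tip.py; python3 -m creep '[[[1.4,-4.5,20],[0,0,0]],[[0,0,10],[0,0,0]],[[0,0,0],[0,0,0]],[[0,0,0],[0,0,0]]]' 64; python3 tip.py
```

```text
0.08498344853680392 tip z rel TCP mm [12.70981537 13.67844812 16.32595658] y [-54.50867529 -41.2773589 ]
0.08498344853680392 tip z rel TCP mm [12.63497887 13.71604501 16.3462203 ] y [43.04496274 56.72631597]
clock: 12.12
eef_pos: [0.4288, -0.1892, 0.0708]
tool_rot: [0.644, 0.765, 0.0, 0.001]
ft_force: [0.2, 0.1, 0.2]
grip_width: 0.0641
grasp_force: 0.0
0.06407034542670054 tip z rel TCP mm [ 6.03559083  7.35864339 11.02475452] y [-44.41632217 -30.86624117]
0.06407034542670054 tip z rel TCP mm [ 6.15569115  7.31824533 11.19327332] y [32.66095724 46.23719474]
```

```bash
python3 -m creep '[[[0,0,0],[0,0,0]],[[0,0,20],[0,0,0]],[[0,0,20],[0,0,0]],[[0,0,15],[0,0,0]],[[0,0,10],[0,0,0]],[[0,0,5],[0,0,0]],[[0,0,3.5],[0,0,0]],[[0,0,0],[0,0,0]]]' 72; python3 -m creep '[[[0,0,0],[0,0,0]],[[0,0,0],[0,0,0]],[[0,0,0],[0,0,0]],[[0,0,0],[0,0,0]]]' 50
```

```text
clock: 13.18
eef_pos: [0.4282, -0.189, -0.0033]
tool_rot: [0.645, 0.765, 0.0, 0.0]
ft_force: [-0.3, -0.0, -0.8]
grip_width: 0.072
grasp_force: 0.0
clock: 13.68
eef_pos: [0.4286, -0.1892, -0.0025]
tool_rot: [0.644, 0.765, 0.0, 0.001]
ft_force: [-0.6, 0.6, 4.8]
grip_width: 0.0538
grasp_force: 63.5
```

```bash
python3 -m creep '[[[0,0,-5],[0,0,0]],[[0,0,-25],[0,0,0]],[[0,0,-40],[0,0,0]],[[0,0,-40],[0,0,0]],[[0,0,-12],[0,0,0.145]],[[7,45,0],[0,0,0]],[[7,45,0],[0,0,0]],[[7,45,0],[0,0,0]],[[6,40,0],[0,0,0]],[[0,0,0],[0,0,0]],[[0,0,0],[0,0,0]]]'; python3 - <<'E'
from h import *
p=cam("wrist");cv2.imwrite("pics/w5.png",p["image"]);C=cloud(p);np.savez("w5.npz",C=C,img=p["image"],W=p["W"],K=p["K"],k1=p["k1"],o=bot.get_obs()["eef_pos"],q=bot.get_obs()["tool_rot"])
X=C.reshape(-1,3);h=np.histogram(X[:,2][(abs(X[:,0]-.61)<.06)&(X[:,1]<-.08)],np.arange(0,.2,.006));print(list(zip(np.round(h[1],3),h[0])))
E
```

```text
clock: 15.05
eef_pos: [0.6012, -0.1575, 0.1179]
tool_rot: [0.698, 0.716, -0.001, -0.001]
ft_force: [-0.6, 0.5, -1.3]
grip_width: 0.0541
grasp_force: 63.8
[(np.float64(0.0), np.int64(4648)), (np.float64(0.006), np.int64(123)), (np.float64(0.012), np.int64(143)), (np.float64(0.018), np.int64(1020)), (np.float64(0.024), np.int64(783)), (np.float64(0.03), np.int64(259)), (np.float64(0.036), np.int64(126)), (np.float64(0.042), np.int64(1390)), (np.float64(0.048), np.int64(478)), (np.float64(0.054), np.int64(0)), (np.float64(0.06), np.int64(0)), (np.float64(0.066), np.int64(0)), (np.float64(0.072), np.int64(0)), (np.float64(0.078), np.int64(0)), (np.float64(0.084), np.int64(0)), (np.float64(0.09), np.int64(0)), (np.float64(0.096), np.int64(0)), (np.float64(0.102), np.int64(0)), (np.float64(0.108), np.int64(0)), (np.float64(0.114), np.int64(0)), (np.float64(0.12), np.int64(224)), (np.float64(0.126), np.int64(32470)), (np.float64(0.132), np.int64(800)), (np.float64(0.138), np.int64(910)), (np.float64(0.144), np.int64(1035)), (np.float64(0.15), np.int64(1021)), (np.float64(0.156), np.int64(1311)), (np.float64(0.162), np.int64(1284)), (np.float64(0.168), np.int64(3047)), (np.float64(0.174), np.int64(8502)), (np.float64(0.18), np.int64(3271)), (np.float64(0.186), np.int64(5047)), (np.float64(0.192), np.int64(8924))]
```

View pics/w5.png

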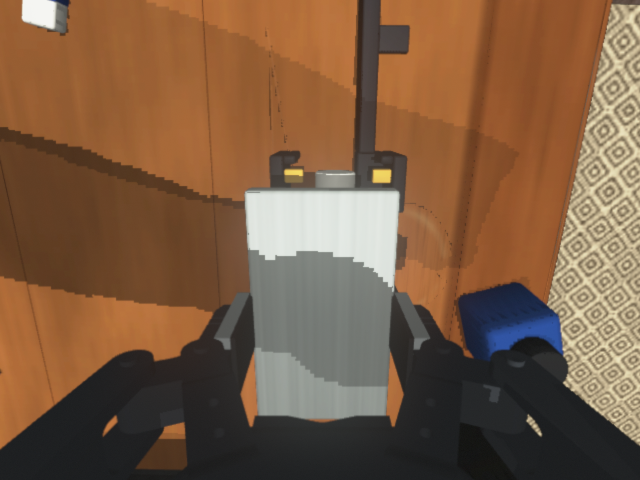

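The plate is held level, with its far edge at row 190 and cols 246–398. Behind it are the bay's mouth posts at (287,160) and (390,165), the brass pads at (293,173) and (381,176), and the stick end at (335,178).

```bash
python3 - <<'E'
from h import *
d=dict(np.load("w5.npz"));C=d["C"];o=d["o"];a=2*np.arctan2(d["q"][1],d["q"][0])
g=d["img"].min(2);X=C.reshape(-1,3)
pl=C[230:280,260:380].reshape(-1,3);A=np.c_[pl[:,:2]-o[:2],np.ones(len(pl))];s=np.linalg.lstsq(A,pl[:,2],rcond=None)[0];print("plate slope,z",s)
zt=s[2];P=onz(d,[[246,191],[398,190.5],[387,417],[258,416.5]],zt);print(np.round(P,4));c=P.mean(0);e=(P[0]+P[1]-P[2]-P[3])[:2];pa=np.degrees(np.arctan2(e[1],e[0]));print("plate",c,pa,np.linalg.norm(e)/2,np.linalg.norm(P[1]-P[0]),"tool",np.degrees(a))
R=C[145:215,262:412].reshape(-1,3);R=R[(R[:,2]>.042)&(R[:,2]<.052)];th=.027
bx=R[:,:2]@[np.cos(th),np.sin(th)];by=R[:,:2]@[-np.sin(th),np.cos(th)]
print("bay frame rim x",np.percentile(bx,[.5,2,98,99.5]),"ymax",np.percentile(by,[98,99.5]))
rl=C[0:150,350:385].reshape(-1,3);rl=rl[(rl[:,2]>.026)&(rl[:,2]<.034)];f=cv2.fitLine(rl[:,:2].astype(np.float32),cv2.DIST_HUBER,0,.001,.001).ravel();print("rail",f,np.degrees(np.arctan(-f[0]/f[1])), "rail bx",(rl[:,:2]@[np.cos(th),np.sin(th)]).mean())
print("plate centre in bay-rot frame",c[:2]@[np.cos(th),np.sin(th)],c[:2]@[-np.sin(th),np.cos(th)])
E
```

```text
** On entry to DLASCL parameter number  4 had an illegal value
 ** On entry to DLASCL parameter number  4 had an illegal valueTraceback (most recent call last):
  File "<stdin>", line 4, in <module>
    x, resids, rank, s = _umath_linalg.lstsq(a, b, rcond,
                         ~~~~~~~~~~~~~~~~~~~^^^^^^^^^^^^^
                                             signature=signature)
                                             ^^^^^^^^^^^^^^^^^^^^
    raise LinAlgError("SVD did not converge in Linear Least Squares")
numpy.linalg.LinAlgError: SVD did not converge in Linear Least Squares
```

```bash
cat > rel.py <<'E'
from h import *
d=dict(np.load("w5.npz"));C=d["C"];o=d["o"];a=2*np.arctan2(d["q"][1],d["q"][0])
pl=C[230:400,262:380].reshape(-1,3);pl=pl[np.isfinite(pl[:,2])];A=np.c_[pl[:,:2]-o[:2],np.ones(len(pl))];s=np.linalg.lstsq(A,pl[:,2],rcond=None)[0];print("plate slope,z",s)
zt=s[2];P=onz(d,[[246,191],[398,190.5],[387,417],[258,416.5]],zt);print(np.round(P,4));c=P.mean(0);e=(P[0]+P[1]-P[2]-P[3])[:2];pa=np.degrees(np.arctan2(e[1],e[0]));print("plate",c,pa,np.linalg.norm(e)/2,np.linalg.norm(P[1]-P[0]),"tool",np.degrees(a))
R=C[145:215,262:412].reshape(-1,3);R=R[(R[:,2]>.042)&(R[:,2]<.052)];th=.027
bx=R[:,:2]@[np.cos(th),np.sin(th)];by=R[:,:2]@[-np.sin(th),np.cos(th)]
print("bay frame rim x",np.percentile(bx,[.5,2,98,99.5]),"ymax",np.percentile(by,[98,99.5]))
rl=C[0:150,350:385].reshape(-1,3);rl=rl[(rl[:,2]>.026)&(rl[:,2]<.034)];f=cv2.fitLine(rl[:,:2].astype(np.float32),cv2.DIST_HUBER,0,.001,.001).ravel();print("rail",f,np.degrees(np.arctan(-f[0]/f[1])), "rail bx",(rl[:,:2]@[np.cos(th),np.sin(th)]).mean())
print("plate centre in bay-rot frame",c[:2]@[np.cos(th),np.sin(th)],c[:2]@[-np.sin(th),np.cos(th)])
E
python3 rel.py
```

```text
plate slope,z [-0.00291208 -0.00032565  0.1292695 ]
[[ 0.5743 -0.1075  0.1293]
 [ 0.6283 -0.1059  0.1293]
 [ 0.6318 -0.2041  0.1293]
 [ 0.5761 -0.2053  0.1293]]
plate [ 0.60263017 -0.15571072  0.1292695 ] 91.57016284608144 0.09806720919130017 0.053964791368674644 tool 91.40951209392082
bay frame rim x [0.5681371  0.56874591 0.64519803 0.64565917] ymax [-0.11629976 -0.11608106]
rail [ 0.0214735  -0.9997694   0.62661517 -0.0551784 ] 1.2304355 rail bx 0.6248971451854684
plate centre in bay-rot frame 0.5982068447483557 -0.17192300601949037
```

```bash
python3 -m creep '[[[-2.3,8.7,0],[0,0,0]],[[0,0,25],[0,0,0]],[[0,0,25],[0,0,0]],[[0,0,12],[0,0,0]],[[0,0,0],[0,0,0]],[[0,0,0],[0,0,0]]]'; python3 - <<'E'
from h import *
p=cam("wrist");C=cloud(p);cv2.imwrite("pics/w6.png",p["image"]);o=bot.get_obs();np.savez("w6.npz",C=C,img=p["image"],W=p["W"],K=p["K"],k1=p["k1"],o=o["eef_pos"],q=o["tool_rot"])
E
```

```text
clock: 15.85
eef_pos: [0.6119, -0.1601, 0.0578]
tool_rot: [0.698, 0.716, 0.001, 0.001]
ft_force: [0.3, 0.4, -1.4]
grip_width: 0.0541
grasp_force: 63.7
```

View pics/w6.png

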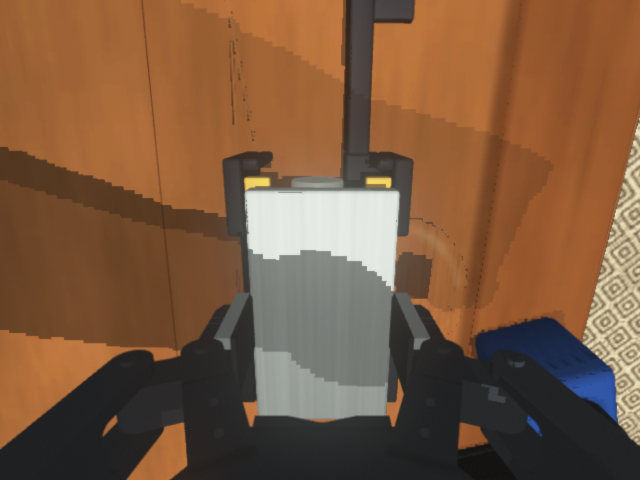

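The plate now hangs over the opening: its far edge is at row 190 between the walls' inner faces (cols 243–397), with the pads at (257,183) and (379,183).

```bash
sed -e 's/w5/w6/;s/C\[145:215,262:412\]/C[145:240,215:420]/;s/C\[0:150,350:385\]/C[0:150,340:375]/' rel.py > rel6.py; python3 rel6.py; python3 - <<'E'
from h import *
print(bot.get_obs()["eef_pos"])
d=dict(np.load("w6.npz"));C=d["C"]
for r in(165,200,215): print(r,[(c,np.round(C[r,c]*1000,0).tolist()) for c in list(range(222,250,3))+list(range(392,416,3))])
E
```

```text
plate slope,z [ 0.00149678 -0.00100584  0.06918899]
[[ 0.585  -0.11    0.0692]
 [ 0.6389 -0.1085  0.0692]
 [ 0.6425 -0.2068  0.0692]
 [ 0.5868 -0.2078  0.0692]]
plate [ 0.61330863 -0.15830337  0.06918899] 91.5519190112216 0.09812157389820389 0.05394874857727345 tool 91.4257706291304
bay frame rim x [0.56818705 0.56863653 0.64529218 0.64565933] ymax [-0.11621491 -0.11592865]
rail [ 0.02266161 -0.99974316  0.62692565 -0.06567507] 1.2985257 rail bx 0.6249241059168039
plate centre in bay-rot frame 0.6088114190595737 -0.1748029943296238
[ 0.61211503 -0.16002231  0.05796608]
165 [(222, [571.0, -103.0, 47.0]), (225, [572.0, -103.0, 47.0]), (228, [574.0, -103.0, 49.0]), (231, [575.0, -103.0, 48.0]), (234, [577.0, -103.0, 49.0]), (237, [577.0, -103.0, 47.0]), (240, [579.0, -103.0, 47.0]), (243, [580.0, -103.0, 48.0]), (246, [581.0, -103.0, 48.0]), (249, [582.0, -103.0, 46.0]), (392, [640.0, -102.0, 48.0]), (395, [641.0, -102.0, 48.0]), (398, [642.0, -101.0, 49.0]), (401, [644.0, -102.0, 48.0]), (404, [645.0, -101.0, 48.0]), (407, [646.0, -101.0, 48.0]), (410, [648.0, -101.0, 47.0]), (413, [66
[... 409 characters left out ...]
.0]), (401, [645.0, -116.0, 49.0]), (404, [646.0, -116.0, 49.0]), (407, [647.0, -116.0, 49.0]), (410, [649.0, -116.0, 48.0]), (413, [663.0, -125.0, -1.0])]
215 [(222, [557.0, -135.0, -0.0]), (225, [559.0, -136.0, -1.0]), (228, [572.0, -124.0, 46.0]), (231, [574.0, -124.0, 47.0]), (234, [575.0, -124.0, 47.0]), (237, [577.0, -124.0, 49.0]), (240, [578.0, -124.0, 47.0]), (243, [579.0, -124.0, 48.0]), (246, [585.0, -119.0, 68.0]), (249, [586.0, -119.0, 69.0]), (392, [638.0, -118.0, 69.0]), (395, [639.0, -117.0, 70.0]), (398, [640.0, -118.0, 67.0]), (401, [646.0, -122.0, 47.0]), (404, [647.0, -122.0, 48.0]), (407, [648.0, -122.0, 48.0]), (410, [662.0, -133.0, -1.0]), (413, [663.0, -133.0, -1.0])]
```

```bash
python3 -m creep '[[[0.5,-1.9,0],[0,0,0]],[[0,0,0],[0,0,0]],[[0,0,6],[0,0,0]],[[0,0,3],[0,0,0]],[[0,0,2],[0,0,0]],[[0,0,2],[0,0,0]],[[0,0,0],[0,0,0]]]'; python3 -m creep '[[[0,0,1],[0,0,0]],[[0,0,0.5],[0,0,0]],[[0,0,0],[0,0,0]]]'
```

```text
clock: 16.77
eef_pos: [0.6091, -0.1592, 0.0433]
tool_rot: [0.698, 0.716, -0.0, -0.0]
ft_force: [0.0, -0.8, -1.3]
grip_width: 0.0541
grasp_force: 63.8
clock: 17.15
eef_pos: [0.6094, -0.1593, 0.0425]
tool_rot: [0.698, 0.716, 0.0, 0.0]
ft_force: [-1.0, 0.5, 0.8]
grip_width: 0.0539
grasp_force: 64.0
```

```bash
python3 -m creep '[[[0,0,0],[0,0,0]],[[0,0,0],[0,0,0]],[[0,0,0],[0,0,0]],[[0,0,0],[0,0,0]]]' 72; python3 -m creep '[[[0,0,-10],[0,0,0]],[[0,0,-30],[0,0,0]],[[0,0,-40],[0,0,0]],[[0,0,0],[0,0,0]],[[0,0,0],[0,0,0]]]' 80; cat > chk.py <<'E'
from h import *
import sys
o=bot.get_obs();p=cam("wrist");C=cloud(p);n=sys.argv[1];cv2.imwrite(f"pics/{n}.png",p["image"]);g=p["image"].min(2);X=C.reshape(-1,3);th=.027
X=np.c_[X[:,:2]@[np.cos(th),np.sin(th)]-.6069,X[:,:2]@[-np.sin(th),np.cos(th)]+.1742,X[:,2]]
k=(abs(X[:,0])<.026)&(abs(X[:,1])<.046)&(X[:,2]>.04)&(X[:,2]<.065);A=np.c_[X[k,:2]/.05,np.ones(k.sum())];s=np.linalg.lstsq(A,X[k,2]*1e3,rcond=None)[0]
r=(abs(X[:,0])>.032)&(abs(X[:,0])<.038)&(abs(X[:,1])<.055)&(X[:,2]>.04)&(X[:,2]<.058)
print("plate height mm: centre",s[2],"tilt per 50mm x,y",s[:2],"n",k.sum(),"rim",np.median(X[r,2])*1e3,r.sum())
m=(g>95).astype(np.uint8);nn,l,st,c=cv2.connectedComponentsWithStats(m);i=1+st[1:,4].argmax();v,u=np.where(l==i);P=onz(p,np.c_[u,v],s[2]/1e3)[:,:2]*1000
print(st[i],cv2.minAreaRect(P.astype(np.float32)),o["eef_pos"])
E
python3 chk.py w7
```

```text
clock: 17.65
eef_pos: [0.6092, -0.1592, 0.042]
tool_rot: [0.698, 0.716, -0.0, 0.0]
ft_force: [0.3, 0.1, 1.3]
grip_width: 0.0719
grasp_force: 0.0
clock: 18.27
eef_pos: [0.6092, -0.1592, 0.1224]
tool_rot: [0.698, 0.716, 0.0, 0.0]
ft_force: [-1.0, 0.5, -0.1]
grip_width: 0.08
grasp_force: 0.0
plate height mm: centre 53.88930361567693 tilt per 50mm x,y [ 0.01124433 -0.01571777] n 12669 rim 47.88506770695518 1920
[  534     3   106   415 29044] ((769.4502563476562, -155.00765991210938), (65.5676040649414, 267.81536865234375), 15.349666595458984) [ 0.609152   -0.15921832  0.12240313]
```

View pics/w7.png

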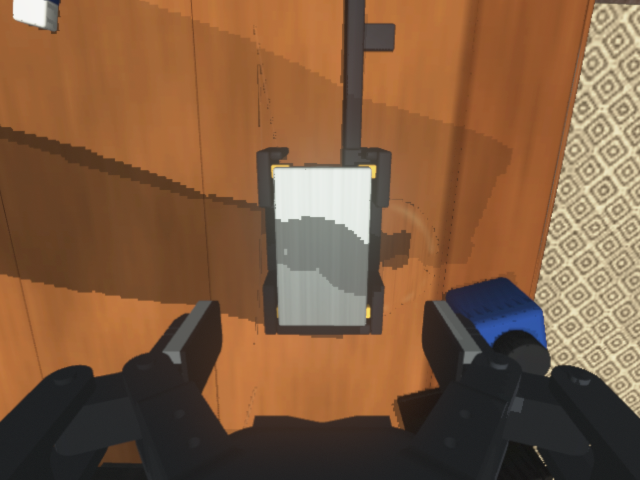

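The plate lies in the opening, level on the catches and 6 mm proud, with corners at about (274,167), (370,167), (367,326) and (278,326). I'll check its centring before pressing.

```bash
python3 - <<'E'
from h import *
p=cam("wrist");C=cloud(p);th=.027;M=np.array([[np.cos(th),np.sin(th)],[-np.sin(th),np.cos(th)]])
f=lambda P:(P[:,:2]@M.T-[.6069,-.1742])*1000
g=p["image"].min(2)
X=C.reshape(-1,3);F=f(X);Z=X[:,2]*1e3
k=(Z>51.5)&(Z<56.5)&(abs(F[:,0])<40)&(abs(F[:,1])<62);print("plate x,y",np.percentile(F[k],[.3,99.7],axis=0))
k=(Z>45)&(Z<50.5)&(abs(F[:,0])<45)&(abs(F[:,1])<75);print("rim",np.percentile(F[k],[.3,99.7],axis=0))
c=f(C[:, :].reshape(-1,3)).reshape(480,640,2)
for col in(310,340): print([(r,np.round(c[r,col,1],1),np.round(C[r,col,2]*1e3)) for r in range(318,340,2)])
for row in(185,190): print([(q,np.round(c[row,q,0],1),np.round(C[row,q,2]*1e3)) for q in list(range(256,280,2))+list(range(366,394,2))])
print(np.percentile(f(onz(p,[[274,167],[370,167],[367,326],[278,326]],.0539)),[0,100],axis=0))
E
```

```text
plate x,y [[-28.71850985 -49.93823222]
 [ 26.76202501  49.27277105]]
rim [[-39.12638429 -60.31811426]
 [ 38.73038904  58.2556401 ]]
[(318, np.float64(-44.8), np.float64(53.0)), (320, np.float64(-46.3), np.float64(52.0)), (322, np.float64(-47.2), np.float64(53.0)), (324, np.float64(-48.1), np.float64(54.0)), (326, np.float64(-50.1), np.float64(53.0)), (328, np.float64(-54.7), np.float64(48.0)), (330, np.float64(-55.1), np.float64(50.0)), (332, np.float64(-57.5), np.float64(48.0)), (334, np.float64(-58.8), np.float64(48.0)), (336, np.float64(-89.9), np.float64(-0.0)), (338, np.float64(-91.4), np.float64(0.0))]
[(318, np.float64(-44.0), np.float64(54.0)), (320, np.float64(-46.1), np.float64(53.0)), (322, np.float64(-47.1), np.float64(54.0)), (324, np.float64(-48.2), np.float64(54.0)), (326, np.float64(-50.1), np.float64(53.0)), (328, np.float64(-55.0), np.float64(47.0)), (330, np.float64(-56.4), np.float64(47.0)), (332, np.float64(-57.5), np.float64(48.0)), (334, np.float64(-59.4), np.float64(48.0)), (336, np.float64(-89.2), np.float64(1.0)), (338, np.float64(-91.2), np.float64(1.0))]
[
[... 1617 characters left out ...]
, np.float64(-26.5), np.float64(54.0)), (366, np.float64(23.4), np.float64(55.0)), (368, np.float64(24.6), np.float64(54.0)), (370, np.float64(25.8), np.float64(54.0)), (372, np.float64(27.3), np.float64(52.0)), (374, np.float64(31.1), np.float64(32.0)), (376, np.float64(31.0), np.float64(42.0)), (378, np.float64(31.4), np.float64(47.0)), (380, np.float64(32.4), np.float64(48.0)), (382, np.float64(33.7), np.float64(47.0)), (384, np.float64(34.7), np.float64(48.0)), (386, np.float64(35.7), np.float64(49.0)), (388, np.float64(37.4), np.float64(46.0)), (390, np.float64(38.2), np.float64(49.0)), (392, np.float64(48.6), np.float64(-1.0))]
[[-29.63239936 -49.81176753]
 [ 26.96572126  50.01979844]]
```

```bash
python3 -m creep '[[[39,1,0],[0,0,0]],[[0,0,0],[0,0,0]],[[0,0,0],[0,0,0]],[[0,0,0],[0,0,0]],[[0,0,30],[0,0,0]],[[0,0,25],[0,0,0]],[[0,0,8],[0,0,0]],[[0,0,3],[0,0,0]],[[0,0,0],[0,0,0]]]' 0; python3 -m creep '[[[0,0,1.5],[0,0,0]],[[0,0,1.5],[0,0,0]],[[0,0,1.5],[0,0,0]],[[0,0,0],[0,0,0]]]'
```

```text
clock: 19.5
eef_pos: [0.6099, -0.1206, 0.0569]
tool_rot: [0.698, 0.716, 0.0, 0.001]
ft_force: [-0.9, -0.1, 0.1]
grip_width: 0.0002
grasp_force: 0.0
clock: 20.0
eef_pos: [0.6098, -0.1202, 0.0523]
tool_rot: [0.698, 0.716, 0.0, 0.001]
ft_force: [-0.4, 0.7, 3.4]
grip_width: -0.0001
grasp_force: 2.0
```

```bash
python3 -m creep '[[[0,0,1],[0,0,0]],[[0,0,1],[0,0,0]],[[0,0,0],[0,0,0]]]'; python3 -m creep '[[[0,0,-10],[0,0,0]],[[-38,0,-5],[0,0,0]],[[-38,0,0],[0,0,0]],[[0,0,0],[0,0,0]],[[0,0,9],[0,0,0]],[[0,0,2],[0,0,0]],[[0,0,2],[0,0,0]],[[0,0,2],[0,0,0]],[[0,0,1],[0,0,0]],[[0,0,0],[0,0,0]]]';  python3 -m creep '[[[0,0,1],[0,0,0]],[[0,0,1],[0,0,0]],[[0,0,0],[0,0,0]]]'
```

```text
clock: 20.38
eef_pos: [0.6097, -0.1199, 0.0497]
tool_rot: [0.698, 0.716, 0.0, 0.0]
ft_force: [0.9, 2.9, 4.0]
grip_width: 0.0003
grasp_force: 2.1
clock: 21.62
eef_pos: [0.611, -0.1959, 0.0485]
tool_rot: [0.698, 0.716, 0.0, -0.0]
ft_force: [-1.9, -1.1, 2.0]
grip_width: 0.0001
grasp_force: 1.3
clock: 22.0
eef_pos: [0.6112, -0.196, 0.0479]
tool_rot: [0.698, 0.716, 0.0, 0.0]
ft_force: [-4.6, -0.1, 10.1]
grip_width: 0.0002
grasp_force: 4.7
```

```bash
python3 -m creep '[[[0,0,1],[0,0,0]],[[0,0,0],[0,0,0]],[[0,0,0],[0,0,0]]]'; python3 -m creep '[[[0,0,-12],[0,0,0]],[[38,-1,-5],[0,0,0]],[[38,0,0],[0,0,0]],[[0,0,0],[0,0,0]],[[0,0,12],[0,0,0]],[[0,0,3],[0,0,0]],[[0,0,1],[0,0,0]],[[0,0,1],[0,0,0]],[[0,0,0],[0,0,0]]]';  python3 -m creep '[[[0,0,1],[0,0,0]],[[0,0,0.5],[0,0,0]],[[0,0,0],[0,0,0]]]'
```

```text
clock: 22.38
eef_pos: [0.6112, -0.196, 0.0478]
tool_rot: [0.698, 0.716, 0.0, 0.0]
ft_force: [-5.3, 0.3, 13.4]
grip_width: -0.0002
grasp_force: 6.6
clock: 23.5
eef_pos: [0.6087, -0.1206, 0.0478]
tool_rot: [0.699, 0.715, 0.001, 0.0]
ft_force: [-4.2, 2.6, 14.4]
grip_width: -0.0
grasp_force: 7.3
clock: 23.88
eef_pos: [0.6087, -0.1207, 0.0476]
tool_rot: [0.699, 0.715, 0.001, 0.001]
ft_force: [-7.5, 3.1, 21.9]
grip_width: 0.0002
grasp_force: 10.5
```

Both ends have bottomed out, so I'll press the end catch once more, then back off and check.

```bash
python3 -m creep '[[[0,0,-14],[0,0,0]],[[-38,2,-4],[0,0,0]],[[-38,0,0],[0,0,0]],[[0,0,0],[0,0,0]],[[0,0,12],[0,0,0]],[[0,0,4],[0,0,0]],[[0,0,1.5],[0,0,0]],[[0,0,0.5],[0,0,0]],[[0,0,0],[0,0,0]]]';  python3 -m creep '[[[0,0,-15],[0,0,0]],[[0,0,-30],[0,0,0]],[[38,0,-30],[0,0,0]],[[10,0,0],[0,0,0]],[[0,0,0],[0,0,0]],[[0,0,0],[0,0,0]]]' 80; python3 chk.py w8; python3 - <<'E'
from h import *
p=cam("wrist");C=cloud(p);th=.027;M=np.array([[np.cos(th),np.sin(th)],[-np.sin(th),np.cos(th)]])
F=((C[...,:2]@M.T)-[.6069,-.1742])*1000;Z=C[...,2]*1e3
g=p["image"].min(2)
for sx in(-1,1):
  for sy in(-1,1):
    k=(sx*F[...,0]>15)&(sx*F[...,0]<24)&(sy*F[...,1]>36)&(sy*F[...,1]<46);r=(sx*F[...,0]>33)&(sx*F[...,0]<38)&(sy*F[...,1]>28)&(sy*F[...,1]<55)&(Z>40);print(sx,sy,np.median(Z[k]),k.sum(),"rim",np.median(Z[r]))
E
```

```text
clock: 25.0
eef_pos: [0.6124, -0.1966, 0.0475]
tool_rot: [0.698, 0.716, -0.001, 0.002]
ft_force: [-6.5, -2.2, 19.2]
grip_width: 0.0001
grasp_force: 9.6
clock: 25.75
eef_pos: [0.6099, -0.1483, 0.1172]
tool_rot: [0.698, 0.716, -0.001, -0.001]
ft_force: [0.5, -0.6, 0.8]
grip_width: 0.0801
grasp_force: 0.0
plate height mm: centre 47.90776830465924 tilt per 50mm x,y [ 0.02456004 -0.01048727] n 12070 rim 47.88566356839788 1903
[  534     7   106   410 27988] ((769.7625732421875, -144.8131561279297), (66.50839233398438, 264.6004333496094), 15.28288745880127) [ 0.60991007 -0.14833213  0.11722533]
-1 -1 47.98402170063966 198 rim 48.00712086808501
-1 1 47.83799860846434 306 rim 47.932375368146865
1 -1 47.912784766291026 196 rim 47.970372978076966
1 1 47.91033007098922 273 rim 47.976637807656445
```

View pics/w8.png

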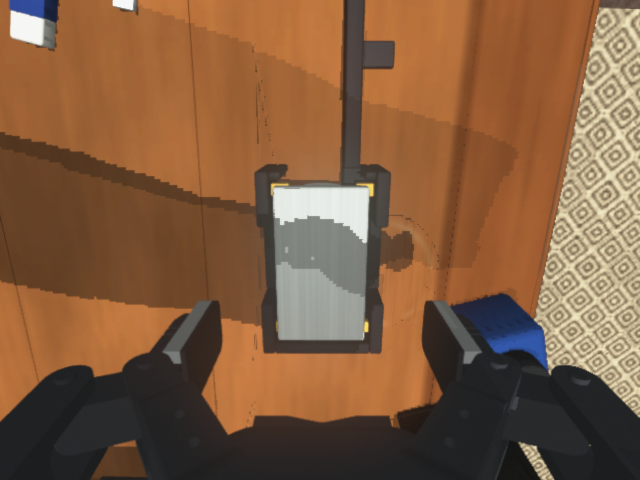

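The plate sits within the rim (cols 272–369, rows 185–341). All four corners are within 0.1 mm of the 48 mm rim height, and the gripper is clear of everything.

```bash
python3 -c "
from workcell import workorder
print(workorder.job_done())"
```

```text
the job is handed in; nothing more can be done
None
```

The glue stick is fully inside the bay and the steel cover plate is pressed level and flush with the rim (all four corners within 0.1 mm); I handed the job in with the clock at about 26 s, and no verdict came back.

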